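Open a tight paint jar in its anti-spill block

TASK

Stand the closed ochre paint jar upright and fully down in the empty wooden anti-spill block, so that the block's square socket braces it. Then unscrew the tight black cap anticlockwise, stop turning as soon as its thread lets go, lift it straight up just clear of the jar's mouth and finish while still holding the cap there, level, a finger's breadth above the mouth. The jar stays in the block, and the other things on the bench stay as they are.

Things in the scene. Friction and masses are not known exactly. Their poses are not given: they have to be found in the camera images.
- jar: The ochre-yellow glass jar to open: square body 58 x 58 mm, 56 mm tall, rounded edges, shoulder sloping up to 62 mm, round neck 38 mm in diameter up to the rim; about 0.3 kg with its cap. Origin at the centre of the base's underside, z up through the mouth, x and y square to the flat sides. It starts closed and upright on the bench, at any yaw.
- cap: The jar's black ribbed screw cap: 52 mm in diameter, 24 mm tall, open below. Origin on its axis at the skirt's lower edge, z up. When tight the origin lies about 64 mm above the jar's origin, 2 mm above the jar's shoulder, and its x axis points as the jar's does. It cannot be pulled off before it is unscrewed, so the closed jar can be lifted by it.
- cap_top (a point): Centre of the cap's flat top, 24 mm above the cap's origin and 88 mm above the jar's base when tight. It opens anticlockwise seen from above, rising up to 2.9 mm per rad, against about 0.5 N m of friction, much less after 0.7 rad.
- block_free: The empty anti-spill block: solid brown wood, 100 x 100 x 38 mm, screwed to the bench, with one square socket in its top. Origin at the centre of its underside (on the bench), x and y square to its sides and the socket's.
- socket (a point): Centre of the empty socket's floor, 10 mm above the bench. The socket is 62 x 62 mm (2 mm clear of the jar on each side), 28 mm deep, its upper edge bevelled by 4 mm; the jar fits in any of its four quarter turns.
- block_full: The second anti-spill block, the same as the first, occupied by the blue jar. Origin at the centre of its underside. It stands on either side of the empty one.
- jar_blue: Bystander: closed blue paint jar of the same size with a white cap, standing in the second block. Origin at the centre of its base.
- bottle: Bystander: small amber bottle with a paper label and black cap, 54 mm in diameter, 105 mm tall, standing on the bench. Origin at the centre of its base.
- brush_pot: Bystander: perforated steel pot, 80 mm in diameter, 110 mm tall, full of brushes that reach about 260 mm above the bench. Origin at the centre of its base.
- brush: Bystander: a brush, 190 mm long, lying flat on the bench beyond the jars. Origin under its middle.
- rim (a point): Centre of the jar's mouth, level with its rim, 82.5 mm above the base. Neck and cap have a three-start lug thread: the cap's lugs are free after about 1.0 rad (57 degrees) and can run into the next thread start beyond about 1.75 rad, so 1.4 rad is a good stop. The cap then lifts straight off, its skirt level with the rim after rising 19 mm.
There are look-alikes about, which are no part of the job. What is shaped like the jar but green is not meant.

How it is judged:
On the way, in this order (a step that is already met when the one before it is completed fails the run):
1. The closed jar stands upright and fully down in the empty block, its cap still tight (horizontal distance between jar and socket below 0.006 m and z of jar in the frame of socket below 0.004 m and angle between jar's own z axis and vertical below 0.1 rad and z of cap in the frame of jar below 0.067 m and angle between the x axis of cap and the x axis of jar, either way round below 0.25 rad), for 0.2 s.
2. The cap is turned until its thread lets go, the jar braced in the block and the cap not yet lifted off (angle between the x axis of cap and the x axis of jar, either way round above 0.9 rad and z of cap in the frame of jar below 0.0765 m and horizontal distance between jar and socket below 0.006 m and z of jar in the frame of socket below 0.006 m), for 0.05 s.
At the end, for the whole second after the job is handed in: Jar in the empty block: within 6 mm of the socket's centre, 4 mm of fully down, 0.1 rad of upright. Cap held by the fingers off the jar: lower edge 2 to 30 mm above the rim, within 12 mm of the jar's axis, 0.2 rad of level, still, turned 0.8 to 2.3 rad (horizontal distance between jar and socket below 0.006 m and z of jar in the frame of socket below 0.004 m and angle between jar's own z axis and vertical below 0.1 rad and z of cap in the frame of jar between 0.0845 and 0.1125 m and horizontal distance between cap and jar below 0.012 m and angle between cap's own z axis and vertical below 0.2 rad and angle between the x axis of cap and the x axis of jar, either way round above 0.8 rad and contact force between the fingers and cap above 1 N and contact force between cap and jar below 0.2 N and linear speed of cap below 0.03 m/s); the arm keeps its last pose, push and grip.
It fails at once if The blue jar, the bottle, the brush pot or the brush is shifted by more than 20 mm (distance of any of jar_blue, bottle, brush_pot, brush from where it was at the start of the episode above 0.02 m).
It fails at once if The paint jar is tipped over by more than 0.6 rad (angle between jar's own z axis and vertical above 0.6 rad).
It also fails if it takes over 51 s, if anything falls off the work surface, if the arm or the gripper's body presses on something with over 40 N, if the wrist force passes 120 N, or if a joint passes its speed limit or range.

ROBOT

A 6-joint arm with a two-finger parallel gripper is mounted at the origin on the work surface. World frame = base frame: x ahead of the robot, y to its left, z up, the work surface at z = 0. Lengths are in m, angles in rad, forces in N, time in s.
With the tool pointing down it reaches from about 0.35 to 0.975 m from the base axis. Payload 7.1 kg.
Tool frame: the origin (TCP) lies midway between the tips of the shut fingers; the grasp point (between the pads) lies 19 mm behind it; z points along the fingers, y is the line along which they close (so a half turn about z gives the same grasp; the last joint's range is limited). The gripper opens to 88 mm and grips with 3 to 60 N. Pads are 20 mm wide; open, the fingers measure 115 mm over their backs; the gripper's body (75 mm by 178 mm) begins 61 mm behind the grasp point.
Start: joints at [1.137, 0.423, 1.63, -0, 1.089, -0.019], TCP at [0.252, 0.572, 0.223] pointing down, gripper open.
Joint ranges: [-3, 3], [-0.9, 2.11], [0.09, 2.58], [-1.31, 4.45], [0.11, 2.69], [-2.54, 2.54]. Speed limits (rad/s): [2.39, 2.39, 3.01, 3.14, 3.14, 3.14].

INTERFACE

Orientations are given as a unit quaternion [x, y, z, w].
In Python, from plant import get_obs, camera, camera_info, job_done gives the robot as it stands.
- The arm moves only by the tool jog_arm, never from a script. Its argument "plan" is a list of rows, each a list of 3 entries, a list of its own where there are three numbers: the opening in per cent of the stroke, from 0 (shut) to 100 (fully open), then the shift along the tool's x, y, z in cm, then the turn about the tool's z in rad. In form: [[grip, [tx, ty, tz], twist], ...]. A call has 1 to 10 rows; each row is the pose to reach, as a shift and turn from the pose commanded when the call began, along the tool's axes at that moment; what a row does not reach only later rows make up. A row lasts 1/10 s, in which the tool goes at most 50 mm and 8.59 degrees, less where a joint would pass 70% of its speed; a pose out of reach is approached as far as the arm can. A call with a gripper value outside its range is refused whole. The fingers move at their own pace and stop on an object; "force" is the grip in N (left out, the last holds). Time passes only in rows, so rows that repeat a pose let the fingers close. It gives the time, the measured TCP pose, the force, the opening and the grip force at its end, in the units of the state.
- get_obs(): the state, without advancing time (a new reading comes with each control period).
- camera(name): name is "scene" or "top"; returns the picture (384x512x3 uint8, blue, green, red); there is no depth.
- camera_info(name): a dict with "K" (3x3 intrinsics, pixels), "k1" (the pictures are not rectified: a ray, as slopes to the right and down, at radius r is drawn at 1 + k1 r^2 times it, then the intrinsics apply), "T" (4x4, takes a point from camera to world coordinates). Camera axes: x right, y down, z forward; pixel columns grow to the right and rows downward; lengths in m; the calibration is good to about 2 mm. A picture is of the moment at which its call begins. camera_info takes no time and is no camera call.
- job_done(): hands the job in; it is judged then, once.
The state is a dict: "time": time; "joints": joint angles; "joint_velocities": joint speeds; "joint_torque": joint torques, N m; "position": TCP position; "ee_rot": TCP orientation; "ft_force": force on the tool from outside, world axes, zero at the start; "moment": the same for the moment, N m; "opening": finger opening in m; "gripper_force": force on a finger pad.
Only numpy, scipy, OpenCV 4.12 (cv2) and the standard library are available. Lean on these libraries where they do the work, as an engineer would, in place of code of your own. Each camera call takes 0.05 s, during which the arm holds its last target. There are 200 camera calls.

## Working session

There is one attempt and no reset: what is moved stays moved. The work goes in short steps, Python scripts to look and compute and a tool call to move; the robot and the scene stay as the last step left them, time stands still between calls to the robot, and variables do not carry over. Pictures are saved under pics/ and viewed, at most 10 in all, crops included, and the job is handed in when it is done.

Besides the shell and the picture viewer there is one more tool, called in YAML: its name, and indented under it one key for each argument. jog_arm: Moves the arm, as the interface text tells. Its arguments: {"type":"object","properties":{"plan":{"type":"array"},"force":{"type":"number"}},"required":["plan"]}

```bash
mkdir -p pics; python3 - <<'E'
from plant import *
import cv2
for n in("scene","top"):
    cv2.imwrite(f"pics/{n}0.png",camera(n)); i=camera_info(n); print(n,i)
print(get_obs())
E
```

```text
scene {'K': array([[397.40568651,   0.        , 261.56892344],
       [  0.        , 397.40568651, 189.11574915],
       [  0.        ,   0.        ,   1.        ]]), 'k1': -0.13920529769777218, 'T': array([[ 0.80151057,  0.51394787, -0.30567693,  0.925453  ],
       [ 0.59795307, -0.69374983,  0.40145148, -0.36560115],
       [-0.00573818, -0.50454807, -0.86336454,  1.00515151],
       [ 0.        ,  0.        ,  0.        ,  1.        ]])}
top {'K': array([[369.12259116,   0.        , 252.57747168],
       [  0.        , 369.12259116, 192.42713293],
       [  0.        ,   0.        ,   1.        ]]), 'k1': -0.087204348056934, 'T': array([[-0.0111246 , -0.99934957,  0.03430284,  0.53428487],
       [-0.9997978 ,  0.01054181, -0.01712377,  0.06330503],
       [ 0.01675102, -0.0344864 , -0.99926478,  1.23525633],
       [ 0.        ,  0.        ,  0.        ,  1.        ]])}
{'time': 0.1, 'joints': array([ 1.13699690e+00,  4.23778181e-01,  1.63060748e+00,  3.67165481e-05,
        1.08856031e+00, -1.89840897e-02]), 'joint_velocities': array([ 0.00070301, -0.00178961, -0.00139295,  0.00176262, -0.00032519,
       -0.00012502]), 'joint_torque': array([ 1.71332663e-04, -5.45616317e+01, -2.74328274e+01,  6.45656465e-02,
        1.87725556e-02,  2.44051785e-05]), 'position': array([0.25163954, 0.57156647, 0.22197322]), 'ee_rot': array([ 2.05932118e-01,  9.78566045e-01, -6.55742850e-04, -1.67728822e-04]), 'ft_force': array([ 0.47992775, -0.25063984,  0.14395058]), 'moment': array([ 0.01267268, -0.00649449, -0.00842504]), 'gripper_force': 0.0, 'opening': 0.08820773987619701}
```

View pics/scene0.png

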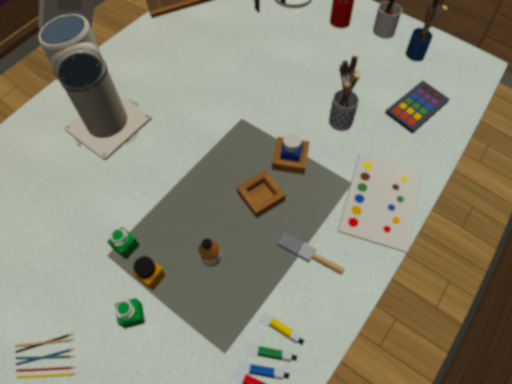

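View pics/top0.png

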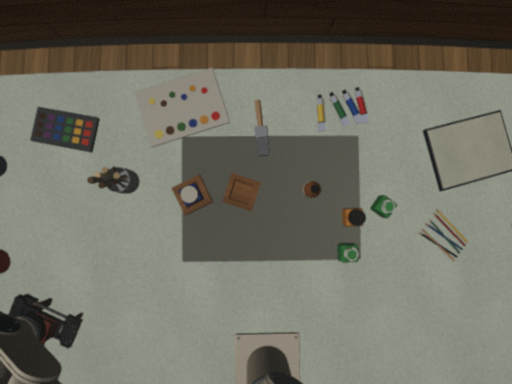

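The scene view shows the ochre jar at about (148,270) and the empty block at (261,194). In the top view the jar's cap is at about (357,217), the empty block at (241,192) and the bottle at (312,189). Green jars stand close to the ochre one, at (384,206) and (348,253). I'll enlarge these areas for measurement.

```bash
python3 - <<'E'
import cv2,numpy as np
t=cv2.imread("pics/top0.png");s=cv2.imread("pics/scene0.png")
f=lambda im,x,y,w,h,k:cv2.resize(im[y:y+h,x:x+w],None,fx=k,fy=k,interpolation=cv2.INTER_CUBIC)
a=np.hstack([f(t,215,165,50,50,8),f(t,332,190,50,50,8)]); b=np.hstack([f(s,232,165,66,33,6),np.zeros((198,8,3),np.uint8)])
b=np.hstack([f(s,230,164,66,66,6)[:,:400],f(s,120,240,66,66,6)[:,:400]])
b=cv2.resize(b,(396*2,396))
cv2.imwrite("pics/cropT.png",a);cv2.imwrite("pics/cropS.png",b)
E
```

```text
(no output)
```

View pics/cropT.png

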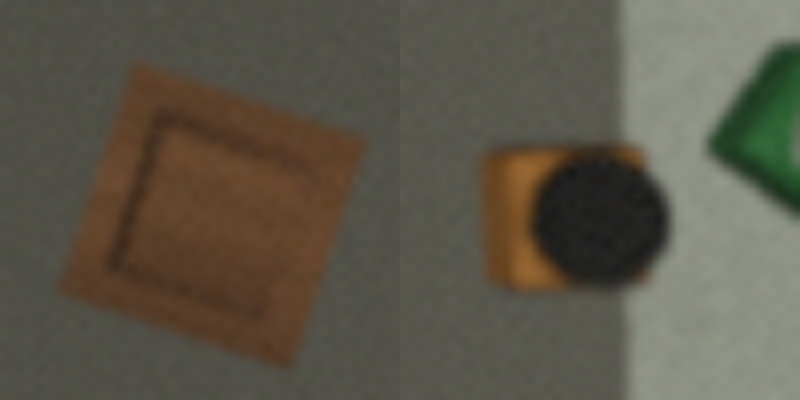

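View pics/cropS.png

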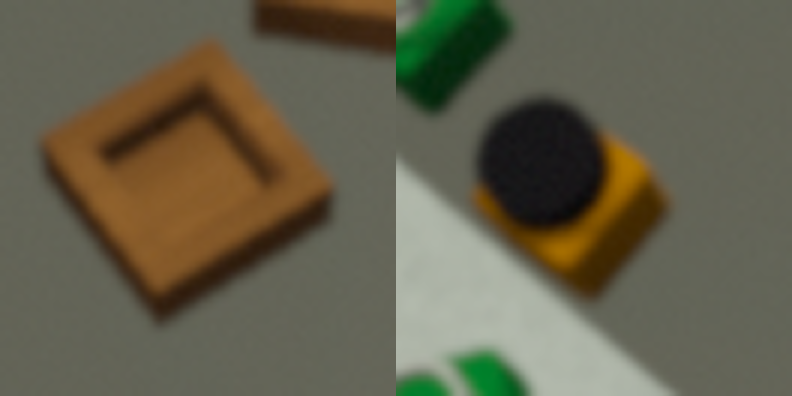

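The crops show the block's top corners at zoom/8+(215,165) and a square socket inside them. The ochre body is almost square to the top picture, with the cap in its right half. I'll fit 3D silhouettes to both pictures.

```bash
cat > fit.py <<'E'
import cv2,numpy as np
from plant import camera_info
from scipy.optimize import minimize
U=8
INF={n:camera_info(n) for n in("scene","top")}
def proj(n,P):
    i=INF[n];q=(np.asarray(P)-i["T"][:3,3])@i["T"][:3,:3];s=q[:,:2]/q[:,2:]
    s=s*(1+i["k1"]*(s**2).sum(1,keepdims=True));return s@i["K"][:2,:2].T+i["K"][:2,2]
def box(h,z0,z1,r=0):
    return np.array([[a*h,b*h,z] for a in(-1,1) for b in(-1,1) for z in(z0,z1)])
def jbox(h,z0,z1,r=.006):
    t=np.linspace(0,np.pi/2,5);o=[]
    for a in(-1,1):
        for b in(-1,1):
            for z in(z0,z1):
                o+=[[a*(h-r+r*np.cos(u)),b*(h-r+r*np.sin(u)),z] for u in t]
    return np.array(o)
def cyl(r,z0,z1):
    t=np.linspace(0,2*np.pi,60);return np.array([[r*np.cos(a),r*np.sin(a),z] for a in t for z in(z0,z1)])
def place(P,p,z=0):
    c,s=np.cos(p[2]),np.sin(p[2]);return P@np.array([[c,s,0],[-s,c,0],[0,0,1]])+[p[0],p[1],z]
def fit(masks,parts,p0,z=0):
    # masks: {cam:(mask up-sampled U, x0,y0)}
    def cost(v,per=False):
        p=[v[0],v[1],v[2]];c=[]
        for n,(m,x0,y0) in masks.items():
            im=np.zeros_like(m)
            for P in parts:
                w=(proj(n,place(P,p,z))-[x0,y0]+.5)*U-.5
                cv2.fillConvexPoly(im,cv2.convexHull((w*16).astype(np.int32)),1,shift=4)
            c.append(np.sum(im!=m)/U/U)
        return c if per else sum(c)
    best=min((minimize(cost,[p0[0],p0[1],a],method="Nelder-Mead",options=dict(initial_simplex=np.array([p0[0],p0[1],a])+np.vstack([np.zeros(3),np.diag([.008,.008,.15])]),xatol=1e-5,fatol=.05)) for a in np.arange(4)*np.pi/8),key=lambda r:r.fun)
    return best.x,cost(best.x,True)
def crop(im,x0,y0,w,h,fn):
    return (fn(cv2.resize(im[y0:y0+h,x0:x0+w],None,fx=U,fy=U,interpolation=cv2.INTER_CUBIC)).astype(np.uint8),x0,y0)
def big(m,seed):
    n,l=cv2.connectedComponents(m[0]);k=l[int((seed[1]-m[2])*U),int((seed[0]-m[1])*U)]
    c,_=cv2.findContours((l==k).astype(np.uint8),0,2);o=np.zeros_like(m[0]);cv2.drawContours(o,c,-1,1,-1);return(o,m[1],m[2])
def orange(b):
    h=cv2.cvtColor(b,cv2.COLOR_BGR2HSV);return (h[...,1]>90)&(h[...,0]<30)&(h[...,2]>20)
JAR=lambda b:orange(b)|(b.max(2)<58)
E
cat > m1.py <<'E'
from fit import *
t=cv2.imread("pics/top0.png");s=cv2.imread("pics/scene0.png")
def back(n,px,z):
    from scipy.optimize import fsolve
    return fsolve(lambda q:proj(n,[[q[0],q[1],z]])[0]-px,[.5,0])
B={"scene":big(crop(s,228,160,70,64,orange),(261,190)),"top":big(crop(t,213,162,56,56,orange),(241,192))}
J={"scene":big(crop(s,122,244,52,54,JAR),(150,273)),"top":big(crop(t,335,198,42,40,JAR),(354,217))}
for n,m,parts,g in(("block",B,[box(.05,0,.038)],back("top",(241,192),.038)),("jar",J,[np.vstack([jbox(.029,.002,.056)]),np.vstack([jbox(.027,.056,.057),cyl(.026,.064,.064)]),cyl(.026,.064,.088)],back("top",(358,217),.088))):
    print(n,g)
    for cams in(("scene","top"),("scene",),("top",)):
        mm={c:m[c] for c in cams};x,c=fit(mm,parts,g);print(cams,x[:2].round(4),np.degrees(x[2]).round(1),np.round(c,1),[int(v[0].sum()/64) for v in mm.values()])
for c,p,z in(("bottle",(316,188),.105),("green1",(384,206),.07),("green2",(348,253),.07)):print(c,back("top",p,z).round(3))
E
python3 m1.py
```

```text
block [0.57716729 0.08034053]
('scene', 'top') [0.5799 0.0808] -19.0 [63.6 35.9] [1333, 934]
('scene',) [0.5815 0.0814] -19.7 [51.7] [1333]
('top',) [0.5785 0.0802] 70.9 [19.5] [934]
jar [ 0.49292181 -0.28677166]
('scene', 'top') [ 0.4941 -0.2848] 92.9 [59.8 49.3] [712, 372]
('scene',) [ 0.4972 -0.2849] 3.8 [54.7] [712]
('top',) [ 0.492 -0.283] 89.2 [39.] [372]
bottle [ 0.585 -0.152]
green1 [ 0.526 -0.378]
green2 [ 0.378 -0.258]
```

```bash
python3 - <<'E'
from fit import *
exec(open("m1.py").read().split("for n,m,parts")[0])
t=cv2.imread("pics/top0.png");s=cv2.imread("pics/scene0.png")
out=[]
jar=(.4941,-.2848,np.radians(2.5));blk=(.5799,.0808,np.radians(-19))
for im,n,x0,y0,P,m,p in((s,"scene",225,160,None,B,blk),(t,"top",210,160,None,B,blk),(s,"scene",112,240,None,J,jar),(t,"top",326,188,None,J,jar)):
    k=8;a=cv2.resize(im[y0:y0+64,x0:x0+64],None,fx=k,fy=k,interpolation=cv2.INTER_CUBIC)
    parts=[box(.05,.038,.038),box(.05,0,.038)] if p is blk else [jbox(.029,0,.056),cyl(.026,.064,.064),cyl(.026,.088,.088)]
    for Q in parts:
        w=(proj(n,place(Q,p))-[x0,y0]+.5)*k-.5;cv2.polylines(a,[cv2.convexHull(w.astype(np.int32))],True,(255,255,0),1)
    mm=m[n];c,_=cv2.findContours(mm[0],0,2)
    for q in c:cv2.polylines(a,[(q+np.array([(mm[1]-x0)*U,(mm[2]-y0)*U])).astype(np.int32)],True,(0,0,255),1)
    out.append(a[:,:])
o=np.vstack([np.hstack(out[:2]),np.hstack(out[2:])]);cv2.imwrite("pics/ov.png",cv2.resize(o,(600,600),interpolation=cv2.INTER_AREA))
E
```

```text
(no output)
```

View pics/ov.png

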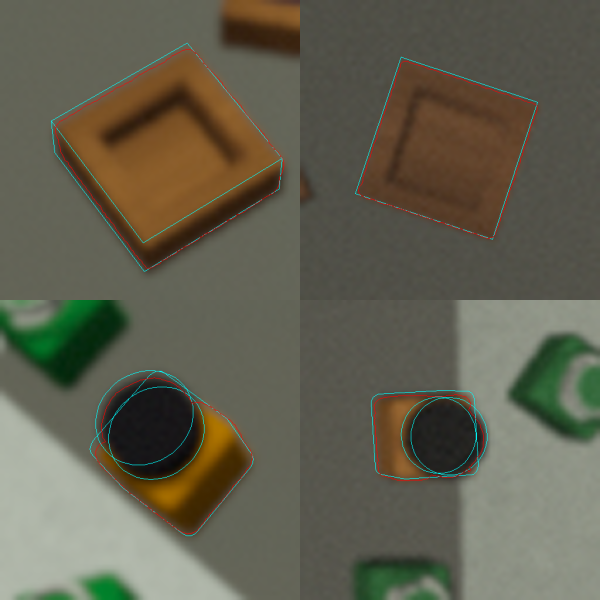

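The fits agree to about 3 mm, with a small offset in the scene camera: block (0.580, 0.081) at yaw -19°, jar (0.494, -0.285) at about 2°. I'll grasp the jar body by its flats, which squares and centres it. The fingertips will stay above block level.

```bash
cat > go.py <<'E'
import sys,numpy as np
from plant import get_obs
from scipy.spatial.transform import Rotation as R
def go(x,y,z,ydeg=None):
    o=get_obs();M=R.from_quat(o["ee_rot"]).as_matrix();d=M.T@(np.array([x,y,z])-o["position"])*100
    a=np.degrees(np.arctan2(M[1,1],M[0,1]));tw=0 if ydeg is None else -np.radians((ydeg-a+90)%180-90)
    print("t",o["time"],"pos",o["position"].round(4),"yaz",a.round(2),"tilt",M[:,2].round(4),"j6",o["joints"][5].round(3),"| shift cm",d.round(2),"twist",round(tw,3),"half-turn alt",round(tw-np.sign(tw)*np.pi,3),"open",o["opening"].round(4),"F",o["ft_force"].round(1))
if __name__=="__main__":go(*map(float,sys.argv[1:]))
E
python3 go.py .494 -.285 .18 2
```

```text
Traceback (most recent call last):
  File "go.py", line 8, in <module>
    if __name__=="__main__":go(*map(float,sys.argv[1:]))
                            ~~^^^^^^^^^^^^^^^^^^^^^^^^^^
  File "go.py", line 7, in go
    print("t",o["time"],"pos",o["position"].round(4),"yaz",a.round(2),"tilt",M[:,2].round(4),"j6",o["joints"][5].round(3),"| shift cm",d.round(2),"twist",round(tw,3),"half-turn alt",round(tw-np.sign(tw)*np.pi,3),"open",o["opening"].round(4),"F",o["ft_force"].round(1))
                                                                                                                                                                                                                           ^^^^^^^^^^^^^^^^^^
AttributeError: 'float' object has no attribute 'round'
```

```bash
sed -i 's/o\["opening"\].round(4)/round(o["opening"],4)/' go.py; python3 go.py .494 -.285 .18 2
```

```text
t 0.1 pos [0.2516 0.5716 0.222 ] yaz 66.23 tilt [-6.0e-04 -1.2e-03 -1.0e+00] j6 -0.019 | shift cm [-56.7  -68.62   4.29] twist 1.121 half-turn alt -2.021 open 0.0882 F [ 0.5 -0.3  0.1]
```

jog_arm:
  plan:
    - [100,[-3,-3.5,0.2],0.06]
    - [100,[-6,-7,0.4],0.12]
    - [100,[-9,-10.5,0.6],0.18]
    - [100,[-12,-14,0.9],0.24]
    - [100,[-15,-17.5,1.1],0.3]
    - [100,[-18,-21,1.3],0.36]
    - [100,[-21,-25,1.5],0.42]
    - [100,[-24,-28.5,1.8],0.48]
    - [100,[-27,-32,2],0.54]
    - [100,[-30,-36,2.2],0.6]

```text
time: 1.1
position: [0.3816, 0.1201, 0.2007]
ee_rot: [0.487, 0.874, 0.0, 0.0]
ft_force: [1.3, 1.0, -0.5]
opening: 0.0879
gripper_force: 0.0
```

```bash
python3 go.py .494 -.285 .18 2
```

```text
t 1.1 pos [0.3816 0.1201 0.2007] yaz 31.75 tilt [ 6.e-04  2.e-04 -1.e+00] j6 -0.279 | shift cm [-40.36 -11.76   2.07] twist 0.519 half-turn alt -2.622 open 0.0879 F [ 1.3  1.  -0.5]
```

jog_arm:
  plan:
    - [100,[-4.5,-1.3,0.2],0.06]
    - [100,[-9,-2.6,0.5],0.12]
    - [100,[-13.5,-3.9,0.7],0.18]
    - [100,[-18,-5.2,0.9],0.24]
    - [100,[-22.5,-6.5,1.2],0.3]
    - [100,[-27,-7.9,1.4],0.36]
    - [100,[-31.5,-9.2,1.6],0.42]
    - [100,[-36,-10.5,1.8],0.48]
    - [100,[-40.3,-11.7,2],0.52]
    - [100,[-40.3,-11.7,2],0.52]

```text
time: 2.1
position: [0.4959, -0.287, 0.1804]
ee_rot: [0.696, 0.718, -0.0, 0.001]
ft_force: [0.0, 0.6, 0.1]
opening: 0.0877
gripper_force: 0.0
```

jog_arm:
  plan:
    - [100,[0,0,0],0]
    - [100,[0,0,0],0]

```text
time: 2.3
position: [0.4938, -0.2811, 0.1802]
ee_rot: [0.694, 0.72, -0.0, -0.001]
ft_force: [-0.8, 0.1, 0.2]
opening: 0.0878
gripper_force: 0.0
```

```bash
python3 go.py .494 -.285 .12 2
```

```text
t 2.3 pos [ 0.4938 -0.2811  0.1802] yaz 2.11 tilt [-0.0014  0.0011 -1.    ] j6 -0.576 | shift cm [-0.39  0.01  6.02] twist 0.002 half-turn alt -3.14 open 0.0878 F [-0.8  0.1  0.2]
```

jog_arm:
  plan:
    - [100,[-0.4,0,3],0]
    - [100,[-0.4,0,6],0]
    - [100,[-0.4,0,9],0]
    - [100,[-0.4,0,11],0]
    - [100,[-0.4,0,13],0]
    - [100,[-0.4,0,14.2],0]
    - [100,[-0.4,0,14.8],0]
    - [100,[-0.4,0,14.8],0]
    - [100,[-0.4,0,14.8],0]

```text
time: 3.2
position: [0.4953, -0.2864, 0.0334]
ee_rot: [0.694, 0.72, 0.0, 0.001]
ft_force: [0.2, 0.1, -0.6]
opening: 0.088
gripper_force: 0.0
```

jog_arm:
  plan:
    - [0,[0,0,0],0]
    - [0,[0,0,0],0]
    - [0,[0,0,0],0]
    - [0,[0,0,0],0]
    - [0,[0,0,0],0]
    - [0,[0,0,0],0]
    - [0,[0,0,0],0]
    - [0,[0,0,0],0]
    - [0,[0,0,0],0]
    - [0,[0,0,0],0]
  force: 25

```text
time: 4.2
position: [0.4947, -0.2865, 0.0329]
ee_rot: [0.694, 0.72, -0.0, -0.0]
ft_force: [-2.6, 0.6, 4.7]
opening: 0.0577
gripper_force: 25.0
```

```bash
python3 go.py .494 -.285 .15 2
```

```text
t 4.2 pos [ 0.4947 -0.2865  0.0329] yaz 2.06 tilt [-1.e-04 -1.e-04 -1.e+00] j6 -0.581 | shift cm [  0.15  -0.07 -11.71] twist 0.001 half-turn alt -3.14 open 0.0577 F [-2.6  0.6  4.7]
```

jog_arm:
  plan:
    - [0,[0,0,-1],0]
    - [0,[0,0,-3],0]
    - [0,[0,0,-6],0]
    - [0,[0,0,-9],0]
    - [0,[0,0,-12],0]
    - [0,[0,0,-14],0]
    - [0,[0,0,-14],0]
    - [0,[0,0,-14],0]

```text
time: 5.0
position: [0.4945, -0.2862, 0.1724]
ee_rot: [0.694, 0.72, 0.0, 0.0]
ft_force: [-0.8, -0.1, -3.5]
opening: 0.0576
gripper_force: 25.0
```

```bash
python3 go.py .58 .081 .172 -19
```

```text
t 5.0 pos [ 0.4945 -0.2862  0.1724] yaz 2.07 tilt [ 1.e-04  0.e+00 -1.e+00] j6 -0.582 | shift cm [36.38  9.86  0.04] twist 0.368 half-turn alt -2.774 open 0.0576 F [-0.8 -0.1 -3.5]
```

jog_arm:
  plan:
    - [0,[2,0.5,0],0.03]
    - [0,[5,1.4,0],0.06]
    - [0,[9,2.4,0],0.1]
    - [0,[13,3.5,0],0.14]
    - [0,[17,4.6,0],0.18]
    - [0,[21,5.7,0],0.22]
    - [0,[25,6.8,0],0.26]
    - [0,[29,7.9,0],0.3]
    - [0,[32,8.7,0],0.34]
    - [0,[34.5,9.4,0],0.368]

```text
time: 6.0
position: [0.5752, 0.0637, 0.1705]
ee_rot: [0.814, 0.58, -0.001, -0.001]
ft_force: [0.2, -0.0, -1.5]
opening: 0.0579
gripper_force: 25.0
```

jog_arm:
  plan:
    - [0,[0,0,0],0]
    - [0,[0,0,0],0]
    - [0,[0,0,0],0]

```text
time: 6.3
position: [0.5754, 0.061, 0.1715]
ee_rot: [0.814, 0.581, -0.001, -0.0]
ft_force: [0.0, 0.3, -2.3]
opening: 0.0578
gripper_force: 25.0
```

```bash
python3 go.py .58 .081 .172 -19
```

```text
t 6.3 pos [0.5754 0.061  0.1715] yaz -19.03 tilt [-2.3e-03 -5.0e-04 -1.0e+00] j6 0.417 | shift cm [ 2.04 -0.21 -0.05] twist -0.0 half-turn alt 3.141 open 0.0578 F [ 0.   0.3 -2.3]
```

Move over the socket and lower partway, with the jar base about 20 mm above the block. Then look.

jog_arm:
  plan:
    - [0,[1,-0.1,1],0]
    - [0,[2,-0.2,3],0]
    - [0,[2,-0.2,5],0]
    - [0,[2,-0.2,6.5],0]
    - [0,[2,-0.2,7.5],0]
    - [0,[2,-0.2,8],0]
    - [0,[2,-0.2,8],0]
    - [0,[2,-0.2,8],0]
    - [0,[2,-0.2,8],0]

```text
time: 7.2
position: [0.5815, 0.0813, 0.0935]
ee_rot: [0.814, 0.58, 0.001, 0.0]
ft_force: [-0.9, -0.2, -3.3]
opening: 0.0577
gripper_force: 25.0
```

```bash
python3 go.py .58 .081 .082 -19; python3 - <<'E'
from plant import *
from fit import *
s=camera("scene");t=camera("top");cv2.imwrite("pics/s1.png",s);cv2.imwrite("pics/t1.png",t);o=get_obs()
z=o["position"][2]-.032
out=[]
for im,n,x0,y0 in((s,"scene",215,115),(t,"top",197,142)):
    k=4;a=cv2.resize(im[y0:y0+100,x0:x0+100],None,fx=k,fy=k,interpolation=cv2.INTER_CUBIC)
    for Q,p,zz in((box(.05,.038,.038),(.5799,.0808,np.radians(-19)),0),(jbox(.029,0,0),(*o["position"][:2],np.radians(-19)),z),(jbox(.029,.056,.056),(*o["position"][:2],np.radians(-19)),z)):
        w=(proj(n,place(Q,p,zz))-[x0,y0]+.5)*k-.5;cv2.polylines(a,[cv2.convexHull(w.astype(np.int32))],True,(255,255,0),1)
    out.append(a)
cv2.imwrite("pics/ov1.png",np.hstack(out))
E
```

```text
t 7.2 pos [0.5815 0.0813 0.0935] yaz -19.03 tilt [ 1.5e-03  2.0e-04 -1.0e+00] j6 0.451 | shift cm [-0.08 -0.14  1.15] twist -0.001 half-turn alt 3.141 open 0.0577 F [-0.9 -0.2 -3.3]
```

View pics/ov1.png

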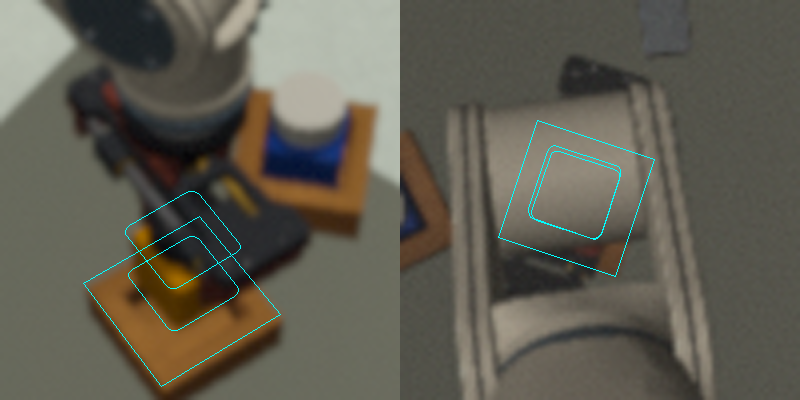

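The scene crop shows the jar's lower corner near (178,323), about 7 px of the 4x zoom above the prediction. I'll zoom in for a more careful check.

```bash
python3 - <<'E'
from fit import *
s=cv2.imread("pics/s1.png");p0=np.array([.5815,.0813]);z=.0935-.032;out=[]
x0,y0,k=232,160,7
a=cv2.resize(s[y0:y0+62,x0:x0+58],None,fx=k,fy=k,interpolation=cv2.INTER_CUBIC);b=a.copy()
for Q,p,zz in((box(.05,.038,.038),(.5815,.0814,np.radians(-19.3)),0),(box(.031,.038,.038),(.5815,.0814,np.radians(-19.3)),0),(jbox(.029,0,0),(*p0,np.radians(-19)),z)):
    w=(proj("scene",place(Q,p,zz))-[x0,y0]+.5)*k-.5;cv2.polylines(b,[cv2.convexHull(w.astype(np.int32))],True,(255,255,0),1)
cv2.imwrite("pics/ov2.png",np.clip(np.hstack([a,b])*1.3,0,255).astype(np.uint8)[:,:800])
E
```

```text
(no output)
```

View pics/ov2.png

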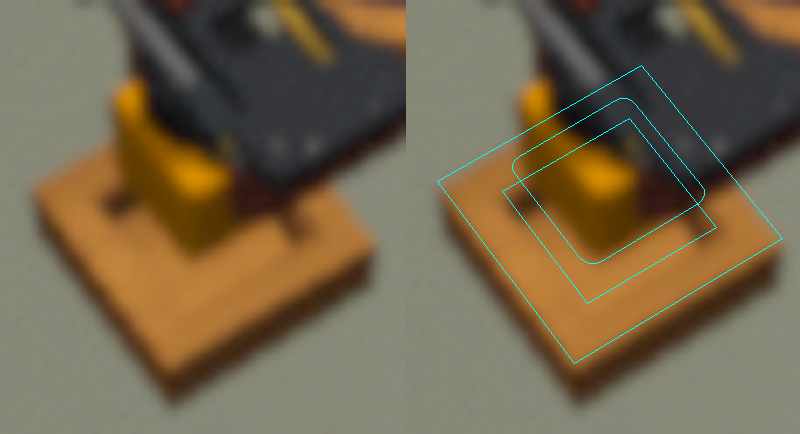

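The jar sits roughly over the socket. Its fitted centre is about 1.7 mm along tool +x from the TCP, so I'll aim the TCP at (0.5795, 0.0795). The bevel takes the rest.

jog_arm:
  plan:
    - [0,[0,0,0],0]
    - [0,[0,0,0],0]

```text
time: 7.5
position: [0.581, 0.0813, 0.093]
ee_rot: [0.814, 0.581, 0.0, 0.0]
ft_force: [0.1, -0.1, -1.7]
opening: 0.0579
gripper_force: 25.0
```

```bash
python3 go.py .5795 .0795 .074 -19
```

```text
t 7.5 pos [0.581  0.0813 0.093 ] yaz -19.02 tilt [ 4.e-04  0.e+00 -1.e+00] j6 0.451 | shift cm [-0.23 -0.09  1.9 ] twist -0.0 half-turn alt 3.141 open 0.0579 F [ 0.1 -0.1 -1.7]
```

jog_arm:
  plan:
    - [0,[-0.2,-0.1,0.8],0]
    - [0,[-0.2,-0.1,1.4],0]
    - [0,[-0.2,-0.1,1.8],0]
    - [0,[-0.2,-0.1,2.1],0]
    - [0,[-0.2,-0.1,2.3],0]
    - [0,[-0.2,-0.1,2.5],0]
    - [0,[-0.2,-0.1,2.5],0]

```text
time: 8.2
position: [0.5793, 0.0798, 0.0675]
ee_rot: [0.814, 0.581, -0.0, -0.0]
ft_force: [-0.3, -0.9, -2.5]
opening: 0.058
gripper_force: 25.0
```

jog_arm:
  plan:
    - [0,[0,0,0.2],0]
    - [0,[0,0,0.4],0]
    - [0,[0,0,0.6],0]
    - [0,[0,0,0.6],0]

```text
time: 8.6
position: [0.5791, 0.0797, 0.0614]
ee_rot: [0.814, 0.581, -0.0, -0.0]
ft_force: [-0.4, 0.2, -2.8]
opening: 0.0579
gripper_force: 25.0
```

No contact, and the base is about 9 mm below the block's top, so the jar is in the socket. I'll lower it to the floor.

jog_arm:
  plan:
    - [0,[0,0,0.5],0]
    - [0,[0,0,1],0]
    - [0,[0,0,1.3],0]
    - [0,[0,0,1.5],0]
    - [0,[0,0,1.7],0]
    - [0,[0,0,1.8],0]
    - [0,[0,0,1.8],0]

```text
time: 9.3
position: [0.5793, 0.0798, 0.0435]
ee_rot: [0.814, 0.581, -0.0, -0.0]
ft_force: [0.5, 0.1, -2.9]
opening: 0.0583
gripper_force: 25.0
```

jog_arm:
  plan:
    - [0,[0,0,0.1],0]
    - [0,[0,0,0.15],0]
    - [0,[0,0,0.2],0]
    - [0,[0,0,0.2],0]

```text
time: 9.7
position: [0.5796, 0.0798, 0.0429]
ee_rot: [0.814, 0.581, 0.0, 0.0]
ft_force: [-3.2, -0.1, 8.5]
opening: 0.0577
gripper_force: 25.0
```

It touched down at TCP z = 0.043, which is exactly the seated height. I'll release, rise, step aside and check.

jog_arm:
  plan:
    - [100,[0,0,-0.1],0]
    - [100,[0,0,-0.1],0]
    - [100,[0,0,-0.1],0]
    - [100,[0,0,-0.1],0]
    - [100,[0,0,-0.1],0]
    - [100,[0,0,-0.1],0]
    - [100,[0,0,-2],0]
    - [100,[0,0,-5],0]
    - [100,[0,0,-9],0]
    - [100,[0,0,-13],0]

```text
time: 10.7
position: [0.5788, 0.0797, 0.1725]
ee_rot: [0.814, 0.581, -0.001, -0.0]
ft_force: [1.0, 0.0, 0.2]
opening: 0.0878
gripper_force: 0.0
```

jog_arm:
  plan:
    - [100,[-4,0,0],0]
    - [100,[-8,0,0],0]
    - [100,[-12,0,0],0]
    - [100,[-16,0,0],0]
    - [100,[-20,0,0],0]
    - [100,[-24,0,0],0]
    - [100,[-28,0,0],0]
    - [100,[-28,0,0],0]

```text
time: 11.5
position: [0.4868, -0.1883, 0.1717]
ee_rot: [0.815, 0.579, -0.0, 0.0]
ft_force: [-0.3, 0.4, -0.4]
opening: 0.088
gripper_force: 0.0
```

```bash
python3 go.py .58 .081 .172 -19; python3 - <<'E'
from plant import *
from fit import *
s=camera("scene");t=camera("top");cv2.imwrite("pics/s3.png",s);cv2.imwrite("pics/t3.png",t)
p=(.5799,.0808,np.radians(-19));out=[]
for im,n,x0,y0 in((s,"scene",228,150),(t,"top",205,155)):
    k=5;a=cv2.resize(im[y0:y0+80,x0:x0+80],None,fx=k,fy=k,interpolation=cv2.INTER_CUBIC)
    for Q in(box(.05,.038,.038),cyl(.026,.098,.098)):
        w=(proj(n,place(Q,p))-[x0,y0]+.5)*k-.5;cv2.polylines(a,[cv2.convexHull(w.astype(np.int32))],True,(255,255,0),1)
    out.append(a)
cv2.imwrite("pics/ov3.png",np.hstack(out))
E
```

```text
t 11.5 pos [ 0.4868 -0.1883  0.1717] yaz -19.26 tilt [-1.e-04 -8.e-04 -1.e+00] j6 -0.055 | shift cm [28.5  -0.09 -0.05] twist -0.005 half-turn alt 3.137 open 0.088 F [-0.3  0.4 -0.4]
```

View pics/ov3.png

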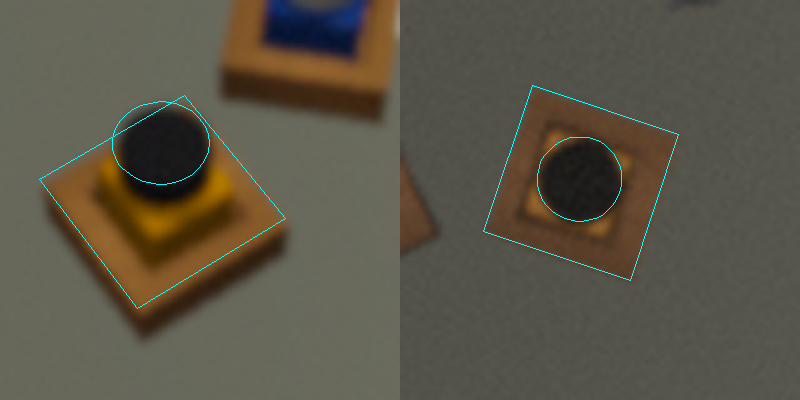

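The jar is seated and the cap is centred on the fitted block axis (top crop, cap at about (580,178)). The bystanders haven't moved. Next I'll go back and grasp the cap at TCP (0.580, 0.081, 0.070).

jog_arm:
  plan:
    - [100,[4,0,0],0]
    - [100,[8,0,0],0]
    - [100,[12,0,0],0]
    - [100,[16,0,0],0]
    - [100,[20,0,0],0]
    - [100,[24,0,0],0]
    - [100,[27,-0.1,0],0]
    - [100,[28.2,-0.1,0],0]
    - [100,[28.2,-0.1,0],0]
    - [100,[28.2,-0.1,0],0]

```text
time: 12.6
position: [0.5784, 0.082, 0.1714]
ee_rot: [0.814, 0.581, -0.0, -0.0]
ft_force: [-0.6, -0.6, 0.4]
opening: 0.0876
gripper_force: 0.0
```

jog_arm:
  plan:
    - [100,[0,0,2],0]
    - [100,[0,0,4],0]
    - [100,[0,0,4],0]
    - [100,[0,0,4],0]

```text
time: 13.0
position: [0.5787, 0.0809, 0.1318]
ee_rot: [0.815, 0.58, -0.0, -0.0]
ft_force: [-0.6, -0.1, 0.9]
opening: 0.0879
gripper_force: 0.0
```

```bash
python3 go.py .5797 .081 .07 -19
```

```text
t 13.0 pos [0.5787 0.0809 0.1318] yaz -19.1 tilt [-1.e-03 -2.e-04 -1.e+00] j6 0.452 | shift cm [0.04 0.1  6.18] twist -0.002 half-turn alt 3.14 open 0.0879 F [-0.6 -0.1  0.9]
```

jog_arm:
  plan:
    - [100,[0,0.1,2.5],0]
    - [100,[0,0.1,4.5],0]
    - [100,[0,0.1,5.6],0]
    - [100,[0,0.1,6.1],0]
    - [100,[0,0.1,6.1],0]
    - [100,[0,0.1,6.1],0]

```text
time: 13.6
position: [0.5806, 0.0817, 0.0716]
ee_rot: [0.814, 0.581, 0.001, 0.0]
ft_force: [-0.3, -0.0, -0.1]
opening: 0.0879
gripper_force: 0.0
```

jog_arm:
  plan:
    - [0,[0,0,0],0]
    - [0,[0,0,0],0]
    - [0,[0,0,0],0]
    - [0,[0,0,0],0]
    - [0,[0,0,0],0]
    - [0,[0,0,0],0]
    - [0,[0,0,0],0]
    - [0,[0,0,0],0]
    - [0,[0,0,0],0]
    - [0,[0,0,0],0]
  force: 50

```text
time: 14.6
position: [0.5802, 0.0817, 0.0708]
ee_rot: [0.814, 0.581, 0.0, 0.0]
ft_force: [1.4, -0.2, 1.2]
opening: 0.0514
gripper_force: 50.0
```

```bash
python3 go.py .5797 .081 .07 -19
```

```text
t 14.6 pos [0.5802 0.0817 0.0708] yaz -19.02 tilt [ 4.e-04  0.e+00 -1.e+00] j6 0.452 | shift cm [-0.08 -0.02  0.08] twist -0.0 half-turn alt 3.141 open 0.0514 F [ 1.4 -0.2  1.2]
```

jog_arm:
  plan:
    - [0,[0,0,0],-0.1]
    - [0,[0,0,-0.03],-0.2]
    - [0,[0,0,-0.06],-0.3]
    - [0,[0,0,-0.09],-0.4]
    - [0,[0,0,-0.12],-0.5]
    - [0,[0,0,-0.14],-0.6]
    - [0,[0,0,-0.17],-0.7]
    - [0,[0,0,-0.17],-0.7]

```text
time: 15.4
position: [0.5793, 0.0817, 0.0719]
ee_rot: [0.565, 0.825, -0.0, -0.001]
ft_force: [-0.2, 1.0, -2.7]
opening: 0.0516
gripper_force: 50.0
```

```bash
python3 go.py .5802 .0817 .0708; python3 -c "
from plant import *;o=get_obs();print(o['moment'],o['gripper_force'])"
```

```text
t 15.4 pos [0.5793 0.0817 0.0719] yaz 21.13 tilt [-1.5e-03 -1.0e-04 -1.0e+00] j6 -0.249 | shift cm [-0.03  0.09  0.11] twist 0 half-turn alt 0.0 open 0.0516 F [-0.2  1.  -2.7]
[-0.03287911  0.05994112  0.00288971] 49.99839532189071
```

jog_arm:
  plan:
    - [0,[0,0,-0.03],-0.1]
    - [0,[0,0,-0.06],-0.2]
    - [0,[0,0,-0.09],-0.3]
    - [0,[0,0,-0.12],-0.4]
    - [0,[0,0,-0.15],-0.5]
    - [0,[0,0,-0.18],-0.6]
    - [0,[0,0,-0.2],-0.7]
    - [0,[0,0,-0.2],-0.73]
    - [0,[0,0,-0.2],-0.73]
    - [0,[0,0,-0.2],-0.73]

```text
time: 16.4
position: [0.5795, 0.0815, 0.0742]
ee_rot: [0.235, 0.972, -0.0, -0.0]
ft_force: [-0.4, -0.5, -0.5]
opening: 0.0518
gripper_force: 50.0
```

```bash
python3 go.py .5802 .0817 .0708; python3 -c "
from plant import *;o=get_obs();print(o['moment'],o['gripper_force'])"
```

```text
t 16.4 pos [0.5795 0.0815 0.0742] yaz 62.77 tilt [-1.e-03 -2.e-04 -1.e+00] j6 -0.976 | shift cm [-0.05  0.05  0.34] twist 0 half-turn alt 0.0 open 0.0518 F [-0.4 -0.5 -0.5]
[-0.18104828  0.21444961  0.00524754] 49.999713599681854
```

Turned 1.43 rad. Now a small test lift to check that only the cap's weight comes up.

jog_arm:
  plan:
    - [0,[0,0,-0.15],0]
    - [0,[0,0,-0.3],0]
    - [0,[0,0,-0.3],0]
    - [0,[0,0,-0.3],0]

```text
time: 16.8
position: [0.5801, 0.0816, 0.0776]
ee_rot: [0.234, 0.972, 0.0, 0.0]
ft_force: [-1.0, -1.4, -0.3]
opening: 0.0516
gripper_force: 50.0
```

```bash
python3 go.py .5795 .0815 .0742;python3 go.py .5795 .0815 .0742
```

```text
t 16.8 pos [0.5801 0.0816 0.0776] yaz 62.9 tilt [ 2.e-04 -0.e+00 -1.e+00] j6 -0.978 | shift cm [ 0.04 -0.04  0.34] twist 0 half-turn alt 0.0 open 0.0516 F [-1.  -1.4 -0.3]
t 16.8 pos [0.5801 0.0816 0.0776] yaz 62.9 tilt [ 2.e-04 -0.e+00 -1.e+00] j6 -0.978 | shift cm [ 0.04 -0.04  0.34] twist 0 half-turn alt 0.0 open 0.0516 F [-1.  -1.4 -0.3]
```

jog_arm:
  plan:
    - [0,[0,0,-0.4],0]
    - [0,[0,0,-0.9],0]
    - [0,[0,0,-1.5],0]
    - [0,[0,0,-2.1],0]
    - [0,[0,0,-2.5],0]
    - [0,[0,0,-2.7],0]
    - [0,[0,0,-2.7],0]
    - [0,[0,0,-2.7],0]
    - [0,[0,0,-2.7],0]
    - [0,[0,0,-2.7],0]

```text
time: 17.8
position: [0.5798, 0.0816, 0.1041]
ee_rot: [0.234, 0.972, -0.0, -0.0]
ft_force: [0.1, -0.8, -1.1]
opening: 0.0516
gripper_force: 50.0
```

```bash
python3 go.py .58 .081 .105; python3 - <<'E'
from plant import *
import cv2
s=camera("scene");cv2.imwrite("pics/s4.png",cv2.resize(s[120:220,200:330],None,fx=6,fy=6,interpolation=cv2.INTER_CUBIC))
E
```

```text
t 17.8 pos [0.5798 0.0816 0.1041] yaz 62.91 tilt [-5.e-04 -1.e-04 -1.e+00] j6 -0.978 | shift cm [-0.05 -0.05 -0.09] twist 0 half-turn alt 0.0 open 0.0516 F [ 0.1 -0.8 -1.1]
```

View pics/s4.png

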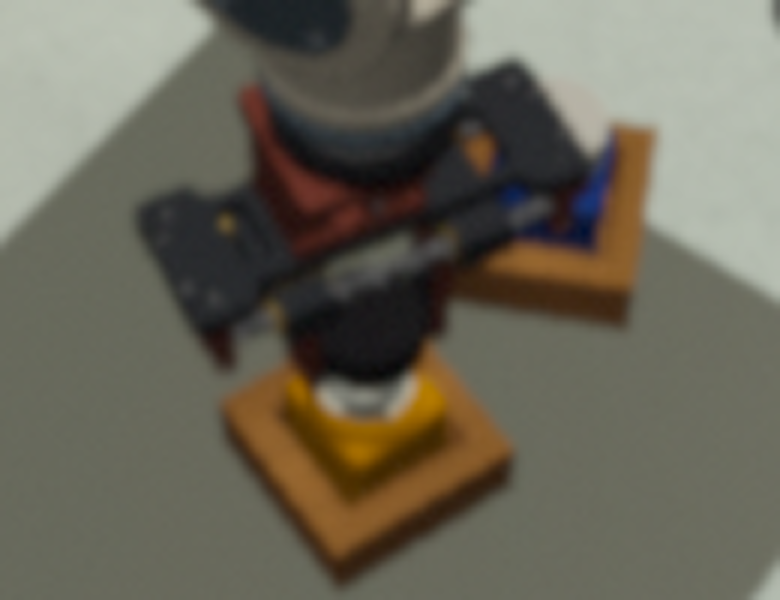

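The fingers hold the cap at about (370,330), just above the open white mouth at about (365,395). The jar is seated in the block and nothing else has moved.

```bash
python3 -c "
from plant import *;print(job_done())"
```

```text
the job is handed in; nothing more can be done
None
```

The job is handed in, though the hand-in gave no verdict: the ochre jar stands fully down in the empty block, and the unscrewed cap (turned 1.43 rad) is held level, about 15 mm above the mouth by arm readings.

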